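# Lock the transit case with its slotted disc and bar

### The job

Lock the two-leaf transit case: push the post of the brass disc round with the fingertips until the disc's slot lines up with the steel bar, then push the bar by its upright black plate through the slot until it is fully home in the keeper on the small leaf. This is pushing work only: do not lift the bar out of its guide, leave the weight, spool, jar and eraser where they are, and finish clear of everything.

Things in the scene. Friction and masses are not known exactly. Their poses are not given: they have to be found in the camera images.
- transit_case: flat wooden case, 190 x 370 x 50 mm, fixed on the table, yaw within 0.35. Origin: on the table below the disc's axis. Axes: y along the bar, the way it is pushed home (robot's left at yaw 0); x across it, away from the robot; z up. It spans x -95 (handle -117) to +95, y -215 to +155 mm. Lid top at z = 50 mm with 4 mm plates on it; its two leaves meet at y = +44 mm.
- disc_axis (a point): centre of the disc's top face, 74 mm above the table, fixed to the case; axes as the case's. The disc is brass, 84 mm in diameter, 18 mm thick, cut right across its middle by one straight slot 20 mm wide, open above and at both ends, flared at its mouths, with a dark floor.
- lock_disc (a joint): disc angle, rad, anticlockwise from above; also the post's direction from the disc axis, measured from the case's x axis. The slot is square to the line from axis to post: it lines up with the bar at 0 and equally at pi; either will do. Starts at 0.45 to 2.69; end stops at -0.7 and 3.84, nothing clicks when lined up. It stays where left; friction 0.06 N m (2 N at the post).
- disc_post (a point): centre of the top of the upright black finger post on the disc, 31 mm from the disc axis; post 12 mm in diameter with a 15 mm head, standing 33 mm above the disc's top face (its top 107 mm above the table).
- bar_tail (a point): middle of the rear (-y) face of the upright black plate on the bar's tail, 80 mm above the table; push here along the case's +y. The plate is 28 mm wide, 10 mm thick, and spans 70 to 104 mm above the table, passing over the guide rails (17 mm apart, tops at 68 mm, open above, 48 to 200 mm on the -y side of the disc axis). Axes as the bar's: y towards the nose.
- bar_nose (a point): middle of the front end of the bar, 63 mm above the table, 130 mm ahead of bar_tail. The nose tapers over 16 mm to 6 mm wide. At the start it is 50 to 68 mm on the -y side of the disc axis, clear of the disc. A disc less than about 0.1 rad off is turned the rest of the way by the nose.
- lock_bar: loose steel bar, 130 x 14 x 14 mm, about 0.34 kg, lying loose in an open guide on the lid; it slides at 1 to 3 N. Origin: middle of its underside, 56 mm above the table; y axis along it towards the nose.
- keeper_stop (a point): middle of the keeper's stop wall, 72 mm on the +y side of the disc axis, 63 mm above the table; the bar is fully home when its nose touches here. Axes as the case's. The keeper is a U-shaped dark steel socket on the small leaf, 19 mm wide inside, open above, its top 76 mm above the table, its mouth 22 mm before the stop.
- weight_1: bystander: covered brown weight with a brass knob, 32 x 62 x 51 mm, standing on the lid between the lock plate and the near edge, beside the bar; origin at the centre of its underside.
- thread_spool: bystander: spool of linen thread, 29 mm in diameter, 40 mm high, standing on the small leaf of the lid, beside the keeper; origin at the centre of its underside.
- pigment_jar: bystander: red jar with a black cap, 41 mm in diameter, 52 mm high, on the table behind the case; origin at the centre of its underside.
- eraser: bystander: blue and white block eraser, 22 x 46 x 12 mm, lying on the lid between the lock plate and the far edge, near the tail of the bar; origin at the centre of its underside.

How it is judged:
On the way, in this order (a step that is already met when the one before it is completed fails the run):
1. the disc's slot is lined up with the bar, within 0.2 rad ((value of joint lock_disc between -0.2 and 0.2 rad or value of joint lock_disc between 2.94 and 3.34 rad)), for 0.1 s.
2. the bar's nose is through the slot and home in the keeper, within 6 mm of its stop (y of bar_nose in the frame of keeper_stop above -0.006 m and distance between bar_nose and keeper_stop below 0.009 m), for 0.1 s.
At the end, for the whole second after the job is handed in: The bar lies flat in its guide and through the disc's slot, straight within 0.1 rad, its nose within 6 mm of the keeper's stop along the bar and 9 mm in all, at rest; the disc is lined up within 0.2 rad (all of step 2 and z of lock_bar in the frame of transit_case below 0.061 m and angle between the y axis of lock_bar and the y axis of transit_case, either way round below 0.1 rad and (value of joint lock_disc between -0.2 and 0.2 rad or value of joint lock_disc between 2.94 and 3.34 rad) and linear speed of lock_bar below 0.02 m/s); the robot touches nothing.
It fails at once if the bar is lifted more than 15 mm out of its guide or tipped up (z of lock_bar in the frame of transit_case above 0.071 m or z of bar_tail in the frame of transit_case above 0.1 m or z of bar_nose in the frame of transit_case above 0.083 m).
It fails at once if a bystander (weight, spool, jar, eraser) is moved more than 20 mm (distance of any of weight_1, thread_spool, pigment_jar, eraser from where it was at the start of the episode above 0.02 m).
It also fails if it takes over 58 s, if anything falls off the work surface, if the arm or the gripper's body presses on something with over 40 N, if the wrist force passes 120 N, or if a joint passes its speed limit or range.

### The arm

A 6-joint arm with a two-finger parallel gripper is mounted at the origin on a cart in front of the work surface, level with it; the furniture and walls round the work are solid. World frame = base frame: x ahead of the robot, y to its left, z up, the work surface at z = 0. Lengths are in m, angles in rad, forces in N, time in s.
With the tool pointing down it reaches from about 0.3 to 0.775 m from the base axis. Payload 14.6 kg.
Tool frame: the origin (TCP) lies on the centre line of the jaws, within the pads' length; the fingertips stand 19 mm ahead of it and the grasp point (between the pads) is the TCP; z points along the fingers, y is the direction in which the jaws open and shut (so a half turn about z gives the same grasp; the last joint's range is limited). The gripper opens to 94 mm and grips with 3 to 60 N. Pads are 16 mm wide; open, the fingers measure 119 mm over their backs; the gripper's body (75 mm by 177 mm) begins 78 mm behind the grasp point.
Start: joints at [-1.308, 0.3, 1.521, -0, 1.321, -0.067], TCP at [0.178, -0.52, 0.224] pointing down, gripper open.
Joint ranges: [-3.03, 3.03], [-0.79, 2.21], [0.23, 2.52], [-1.04, 4.18], [0, 3.07], [-2.55, 2.55]. Speed limits (rad/s): [2.22, 2.22, 2.57, 3.14, 3.14, 3.14].

### API

Orientations are given as [roll, pitch, yaw] about the fixed x, y, z axes, in that order (R = Rz(yaw) Ry(pitch) Rx(roll)).
In Python, from station import ctrl gives the robot as it stands. The module is installed in compiled form; this text tells all that it offers.
- The arm moves only by the shell command python3 -m creep 'ROWS' [FORCE]. ROWS is a JSON object of lists of equal length, an entry for each row: "translation": the shift along the world's x, y, z in mm, a list of three; "yaw": the turn about the world's z in rad; "gripper": the closure in counts, from 0 (fully open) to 255 (shut). A call has 1 to 5 rows; each row is the pose to reach, as a shift and turn from the pose measured when the call began; what a row does not reach only later rows make up. A row lasts 1/12 s, in which the tool goes at most 41.7 mm and 7.16 degrees, less where a joint would pass 70% of its speed; a pose out of reach is approached as far as the arm can. A call with a gripper value outside its range is refused whole. The fingers move at their own pace and stop on an object; FORCE is the grip in N (left out, the last holds). Time passes only in rows, so rows that repeat a pose let the fingers close. It gives the time, the measured TCP pose, the force and the opening at its end, in the units of the state.
- ctrl.get_obs(): the state, without advancing time (a new reading comes with each control period).
- ctrl.camera(name): name is "side" or "top"; returns a dict with "pixels" (384x512x3 uint8, red, green, blue), "depth" (384x512 float32, m along the optical axis (not along the pixel's ray), 0 where there is no reading), "fx", "fy", "cx", "cy" (pixels), "R" (3x3) and "t" (3): a world point X has camera coordinates R X + t. Camera axes: x right, y down, z forward; pixel columns grow to the right and rows downward; lengths in m; the calibration is good to about 2 mm. A picture is of the moment at which its call begins.
- ctrl.hand_in(): hands the job in, once; it reports no verdict.
The state is a dict: "time_s": time; "qpos": joint angles; "joint_vel": joint speeds; "tau": joint torques, N m; "ee_pos": TCP position; "eef_rot": TCP orientation; "force": force on the tool from outside, world axes, zero at the start; "moment": the same for the moment, N m; "grip_width": finger opening in m.
Only numpy, scipy, OpenCV 4.12 (cv2) and the standard library are available. Lean on these libraries where they do the work, as an engineer would, in place of code of your own. Each camera call takes 0.05 s, during which the arm holds its last target. There are 200 camera calls.

## Working session

There is one attempt and no reset: what is moved stays moved. The work goes in short steps, Python scripts to look and compute and a shell command to move; the robot and the scene stay as the last step left them, time stands still between calls to the robot, and variables do not carry over. Pictures are saved under pics/ and viewed, about 8 in all and at most 12, crops included, and the job is handed in when it is done.

```bash
mkdir -p pics; python3 - <<'E'
from station import ctrl
import cv2,numpy as np
o=ctrl.get_obs();print({k:np.round(v,3).tolist() for k,v in o.items()})
for n in("top","side"):
    c=ctrl.camera(n);cv2.imwrite(f"pics/{n}0.png",c["pixels"][:,:,::-1]);np.savez(f"{n}0.npz",**c)
    print(n,c["fx"],c["cx"],c["cy"],np.round(c["R"],3).tolist(),np.round(c["t"],3))
E
```

```text
{'time_s': 0.0, 'qpos': [-1.308, 0.3, 1.522, -0.0, 1.321, -0.067], 'joint_vel': [-0.001, -0.0, 0.001, 0.0, 0.001, -0.0], 'tau': [0.001, -53.181, -35.273, 0.071, 0.024, -0.0], 'ee_pos': [0.178, -0.52, 0.224], 'eef_rot': [-3.14, -0.0, 0.33], 'force': [-0.368, -1.449, -0.678], 'moment': [0.002, -0.003, -0.04], 'grip_width': 0.094}
top 491.6612065928411 252.75773153420656 196.41084432890685 [[0.003, -1.0, 0.021], [-0.995, -0.005, -0.097], [0.097, -0.02, -0.995]] [0.031 0.551 0.94 ]
side 371.16318685521077 259.1844972286858 190.9520914209729 [[-0.999, 0.033, 0.006], [0.015, 0.603, -0.798], [-0.03, -0.797, -0.603]] [0.551 0.058 0.976]
```

View pics/top0.png

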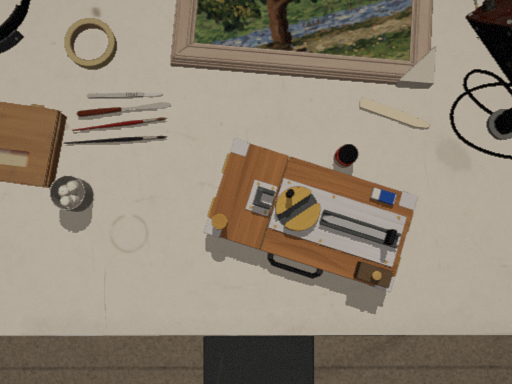

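View pics/side0.png

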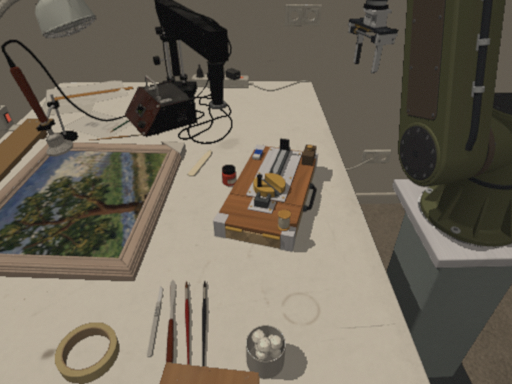

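The top view shows the disc at about (298,208), the post at (290,194), the plate at (391,237), the keeper at (263,197), the spool at (219,222), the weight at (373,272) and the eraser at (383,197). The side view agrees. Next I measure.

```bash
cat > h.py <<'E'
import numpy as np,cv2
def ray(c,u,v,z):
    d=c["R"].T@np.array([(u-c["cx"])/c["fx"],(v-c["cy"])/c["fy"],1]);o=-c["R"].T@c["t"]
    return o+d*(z-o[2])/d[2]
def cloud(c):
    v,u=np.mgrid[:384,:512];d=c["depth"]
    P=np.stack([(u-c["cx"])/c["fx"]*d,(v-c["cy"])/c["fy"]*d,d],-1)
    return (P-c["t"])@c["R"]
def proj(c,X):
    p=c["R"]@np.array(X)+c["t"];return c["fx"]*p[0]/p[2]+c["cx"],c["fy"]*p[1]/p[2]+c["cy"]
E
python3 - <<'E'
from h import *
c=dict(np.load("top0.npz"));P=cloud(c)
im=c["pixels"];hsv=cv2.cvtColor(im,cv2.COLOR_RGB2HSV)
roi=np.zeros((384,512),bool);roi[140:290,200:420]=1
z=P[...,2]
def comps(m,name,zp,mn=8):
    n,l,s,ce=cv2.connectedComponentsWithStats((m&roi).astype(np.uint8))
    for i in range(1,n):
        if s[i,4]>=mn:
            rect=cv2.minAreaRect(np.argwhere(l==i)[:,::-1].astype(np.float32))
            print(name,s[i,4],ce[i].round(1),ray(c,*ce[i],zp).round(4),"zmed",np.median(z[l==i]).round(4),np.round(rect[1],1),round(rect[2],1))
comps((z>.095)&(z<.125),"hi",.105,4)
comps((hsv[...,0]>18)&(hsv[...,0]<30)&(hsv[...,1]>140)&(hsv[...,2]>120),"brass",.074)
m=(z>.068)&(z<.08);comps(m,"disc z",.074,30)
m=(z>.04)&(z<.13);comps(m,"case",.05,200)
cv2.imwrite("pics/crop.png",cv2.resize(im[140:290,200:420,::-1],None,fx=3.6,fy=3.6,interpolation=cv2.INTER_CUBIC))
E
```

```text
hi 52 [289.8 192.4] [ 0.5509 -0.0322  0.105 ] zmed 0.1078 [7. 7.] 90.0
hi 102 [391.2 236.6] [ 0.4717 -0.2149  0.105 ] zmed 0.1043 [ 7.  15.5] 18.4
hi 69 [376.2 275.1] [ 0.403  -0.1862  0.105 ] zmed 0.1004 [9. 8.] 0.0
brass 23 [225.5 162.8] [0.6095 0.0856 0.074 ] zmed 0.0415 [ 1.3 16.8] 18.4
brass 206 [299.1 193.9] [ 0.5514 -0.0527  0.074 ] zmed 0.075 [17.  18.6] 82.9
brass 172 [281.2 203.4] [ 0.5334 -0.019   0.074 ] zmed 0.075 [23. 10.] 90.0
brass 24 [211.  206.9] [0.5263 0.1118 0.074 ] zmed 0.0417 [ 1.3 18. ] 18.4
brass 508 [304.3 218.6] [ 0.5052 -0.0621  0.074 ] zmed 0.075 [16.3 40. ] 57.0
disc z 220 [261.6 196.6] [0.5459 0.0177 0.074 ] zmed 0.0765 [18.3 18.7] 18.4
disc z 491 [290.4 198.2] [ 0.5432 -0.0363  0.074 ] zmed 0.0749 [16.9 41. ] 57.0
disc z 549 [304.2 218.7] [ 0.5049 -0.0618  0.074 ] zmed 0.0749 [17.1 41.9] 56.9
disc z 758 [356.  226.8] [ 0.4902 -0.1586  0.074 ] zmed 0.0704 [67.5 15.4] 17.7
case 19042 [311.  214.5] [ 0.5143 -0.0781  0.05  ] zmed 0.053 [197.8 100.3] 17.8
case 328 [347.5 153.7] [ 0.6328 -0.1501  0.05  ] zmed 0.053 [19.1 20.5] 45.0
```

View pics/crop.png

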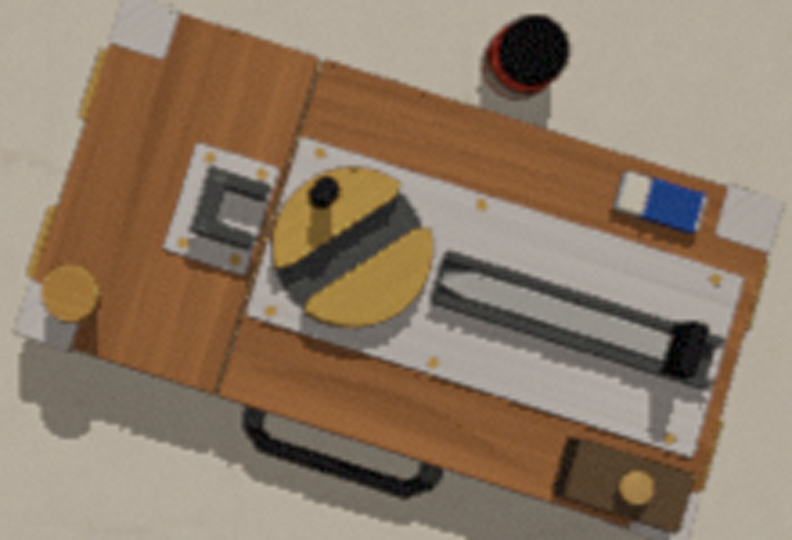

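The numbers fit: the post top reads z 0.108, the plate top 0.104 and the disc top 0.075. The disc axis is near (0.524,-0.049), case yaw is about -0.31, and the post is 32 mm out at about 0.87 rad, which the slot direction confirms. I'll turn it clockwise to 0, pushing the post along case -y with the jaws shut. First I move to case (25,50), world (0.563,-0.009), with tool yaw 1.26.

```bash
python3 -m creep '{"translation":[[25,33,0],[50,66,0],[75,99,0],[100,132,0],[125,165,0]],"yaw":[0.1,0.2,0.3,0.4,0.5],"gripper":[255,255,255,255,255]}' 20
python3 -m creep '{"translation":[[25,33,0],[50,66,0],[75,99,0],[100,132,0],[125,165,0]],"yaw":[0.1,0.2,0.3,0.4,0.4],"gripper":[255,255,255,255,255]}'
python3 -m creep '{"translation":[[25,33,0],[50,66,0],[75,99,0],[100,132,0],[125,165,0]],"yaw":[0.0,0.0,0.0,0.0,0.0],"gripper":[255,255,255,255,255]}'
```

```text
time_s: 0.52
ee_pos: [0.3037, -0.3534, 0.2238]
eef_rot: [-3.14, -0.0, 0.834]
force: [0.2, -0.4, -0.3]
grip_width: 0.0643
time_s: 0.93
ee_pos: [0.4291, -0.1868, 0.2238]
eef_rot: [-3.14, -0.0, 1.241]
force: [0.2, -1.3, -0.5]
grip_width: 0.0309
time_s: 1.35
ee_pos: [0.5545, -0.0202, 0.2235]
eef_rot: [-3.14, -0.0, 1.241]
force: [1.2, -0.7, 0.9]
grip_width: 0.0008
```

```bash
python3 -m creep '{"translation":[[8,11,0],[8,11,-35],[8,11,-70],[8,11,-100],[8,11,-118]],"yaw":[0.02,0.02,0.02,0.02,0.02],"gripper":[255,255,255,255,255]}'
python3 - <<'E'
from station import ctrl
from h import *
for n in("top","side"):
    c=ctrl.camera(n);np.savez(n+"1.npz",**c)
    u,v=map(int,proj(c,[.54,-.04,.08]));k=70
    cv2.imwrite(f"{n}c.png",cv2.resize(c["pixels"][v-k:v+k,u-k:u+k,::-1],(400,400),interpolation=cv2.INTER_CUBIC))
cv2.imwrite("pics/near1.png",np.hstack([cv2.imread("topc.png"),cv2.imread("sidec.png")]))
E
```

```text
time_s: 1.77
ee_pos: [0.5609, -0.0093, 0.1019]
eef_rot: [-3.136, 0.001, 1.261]
force: [0.6, 0.2, 0.1]
grip_width: 0.0005
```

View pics/near1.png

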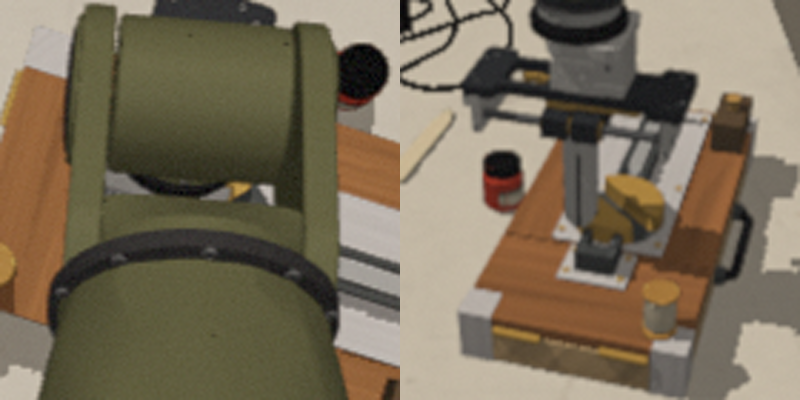

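The side view shows the fingertips standing on the disc's +y side, beyond the keeper, and the arm hides the disc from the top camera. Now I push gently to TCP case y of about 17.

```bash
python3 -m creep '{"translation":[[-1,-5,0],[-2,-9,0],[-2,-13,0],[-3,-16,0],[-3,-19,0]],"yaw":[0,0,0,0,0],"gripper":[255,255,255,255,255]}'
python3 -m creep '{"translation":[[-1,-3,0],[-1,-6,0],[-2,-9,0],[-2,-12,0],[-2,-13,0]],"yaw":[0,0,0,0,0],"gripper":[255,255,255,255,255]}'
python3 -m creep '{"translation":[[0,0,0],[3,10,0],[3,10,30],[3,10,70],[3,10,100]],"yaw":[0,0,0,0,0],"gripper":[255,255,255,255,255]}'
python3 -m creep '{"translation":[[-15,-38,0],[-30,-76,0],[-45,-114,0],[-60,-152,0],[-75,-190,0]],"yaw":[0,0,0,0,0],"gripper":[255,255,255,255,255]}'
python3 -m creep '{"translation":[[-15,-38,0],[-25,-65,0],[-25,-65,0]],"yaw":[0,0,0],"gripper":[255,255,255]}'
cat > m.py <<'E'
from station import ctrl
from h import *
import sys
c=ctrl.camera("top");P=cloud(c);z=P[...,2];roi=np.zeros((384,512),bool);roi[140:290,200:420]=1
def comps(m,name,zp,mn=8):
    n,l,s,ce=cv2.connectedComponentsWithStats((m&roi).astype(np.uint8))
    for i in range(1,n):
        if s[i,4]>=mn:
            r=cv2.minAreaRect(np.argwhere(l==i)[:,::-1].astype(np.float32));w=ray(c,*ce[i],zp)
            d=w[:2]-[.524,-.049];print(name,s[i,4],ce[i].round(1),w.round(4),"case mm",(1e3*np.array([d@[.952,-.305],d@[.305,.952]])).round(1),np.round(r[1],1),round(r[2],1))
comps((z>.095)&(z<.125),"hi",.105,4);comps((z>.068)&(z<.08),"mid",.074,30)
cv2.imwrite("pics/"+sys.argv[1],cv2.resize(c["pixels"][140:290,200:420,::-1],None,fx=3.6,fy=3.6,interpolation=cv2.INTER_CUBIC))
E
python3 m.py turned.png
```

```text
time_s: 2.28
ee_pos: [0.5598, -0.0281, 0.1047]
eef_rot: [-3.14, -0.002, 1.261]
force: [6.6, 4.8, -0.2]
grip_width: 0.0003
time_s: 2.7
ee_pos: [0.5584, -0.0418, 0.1061]
eef_rot: [3.14, -0.002, 1.261]
force: [0.6, 2.8, 1.1]
grip_width: 0.0004
time_s: 3.12
ee_pos: [0.5614, -0.0311, 0.2084]
eef_rot: [3.14, -0.002, 1.261]
force: [0.8, 0.5, 0.8]
grip_width: 0.0007
time_s: 3.53
ee_pos: [0.4855, -0.2221, 0.2086]
eef_rot: [3.141, -0.002, 1.262]
force: [0.2, -0.6, 0.6]
grip_width: 0.0005
time_s: 3.78
ee_pos: [0.4588, -0.2907, 0.2086]
eef_rot: [3.141, -0.001, 1.258]
force: [-0.1, -1.1, -0.3]
grip_width: 0.0005
hi 52 [304.2 190.4] [ 0.5547 -0.0583  0.105 ] case mm [32.   0.5] [7. 7.] 90.0
hi 104 [391.3 236.4] [ 0.472  -0.2151  0.105 ] case mm [   1.1 -174. ] [ 6.7 15.5] 15.9
hi 72 [376.2 275.1] [ 0.403  -0.1861  0.105 ] case mm [ -73.3 -167.4] [9. 8.] 0.0
mid 227 [261.8 196.7] [0.5457 0.0172 0.074 ] case mm [ 0.5 69.6] [18.1 19.1] 17.1
mid 495 [300.5 196.8] [ 0.5459 -0.0553  0.074 ] case mm [22.7  0.7] [41.1 16.9] 17.4
mid 555 [293.7 220.2] [ 0.5021 -0.0423  0.074 ] case mm [-22.8  -0.3] [42.  17.2] 16.5
mid 756 [354.8 226.8] [ 0.4901 -0.1563  0.074 ] case mm [   0.5 -112.5] [71.6 15.4] 17.7
```

View pics/turned.png

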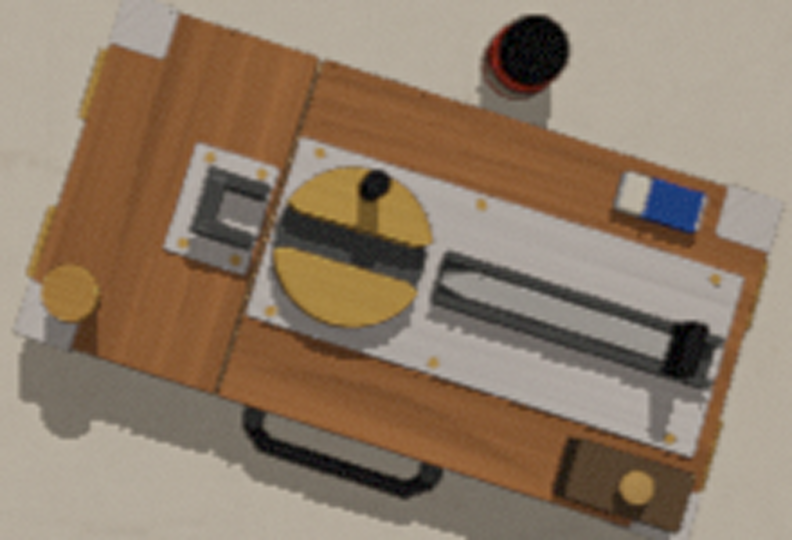

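The slot is now lined up: the disc halves lie at 17.4° and 16.5° against the bar's 17.7°, and the post is at case (32,0.5). The bar and the bystanders haven't moved. Next I come down behind the plate at case (1,-205).

```bash
python3 -m creep '{"translation":[[3,32,0],[4,46,-30],[4,46,-65],[4,46,-95],[4,46,-111]],"yaw":[0,0,0,0,0],"gripper":[255,255,255,255,255]}'
python3 -m creep '{"translation":[[0,0,0],[0,0,0]],"yaw":[0,0],"gripper":[255,255]}'
python3 -m creep '{"translation":[[1,4,0],[3,10,0],[5,16,0],[7,22,0],[9,28,0]],"yaw":[0,0,0,0,0],"gripper":[255,255,255,255,255]}'
```

```text
time_s: 4.25
ee_pos: [0.4631, -0.2403, 0.0944]
eef_rot: [-3.138, -0.002, 1.26]
force: [-0.3, 0.2, -0.2]
grip_width: 0.0007
time_s: 4.42
ee_pos: [0.4632, -0.2389, 0.0939]
eef_rot: [-3.136, -0.003, 1.261]
force: [0.3, -0.3, -0.3]
grip_width: 0.0004
time_s: 4.83
ee_pos: [0.4727, -0.2104, 0.0947]
eef_rot: [-3.137, -0.003, 1.261]
force: [-1.1, -2.6, 1.9]
grip_width: 0.0004
```

Contact is made at about 2.8 N and the TCP is at case (0.4,-169). I have about 103 mm to go.

```bash
python3 -m creep '{"translation":[[2,7,0],[4,14,0],[6,20,0],[9,27,0],[11,33,0]],"yaw":[0,0,0,0,0],"gripper":[255,255,255,255,255]}'
python3 -m creep '{"translation":[[2,7,0],[4,14,0],[6,20,0],[9,27,0],[11,33,0]],"yaw":[0,0,0,0,0],"gripper":[255,255,255,255,255]}'
python3 -m creep '{"translation":[[1,4,0],[2,8,0],[4,12,0],[5,16,0],[6,20,0]],"yaw":[0,0,0,0,0],"gripper":[255,255,255,255,255]}'
```

```text
time_s: 5.25
ee_pos: [0.4841, -0.1767, 0.0947]
eef_rot: [-3.137, -0.002, 1.262]
force: [-0.1, -2.8, 1.4]
grip_width: 0.0002
time_s: 5.67
ee_pos: [0.4953, -0.143, 0.0947]
eef_rot: [-3.137, -0.003, 1.262]
force: [-0.8, -2.1, 1.2]
grip_width: 0.0006
time_s: 6.08
ee_pos: [0.5014, -0.1226, 0.0947]
eef_rot: [-3.137, -0.003, 1.262]
force: [-1.0, -1.9, 1.3]
grip_width: 0.0007
```

```bash
python3 -m creep '{"translation":[[1,2,0],[1,3,0],[2,5,0],[2,7,0],[2,7,0]],"yaw":[0,0,0,0,0],"gripper":[255,255,255,255,255]}'
python3 -m creep '{"translation":[[0,1,0],[1,2,0],[1,2,0]],"yaw":[0,0,0],"gripper":[255,255,255]}'
```

```text
time_s: 6.5
ee_pos: [0.5034, -0.1153, 0.0946]
eef_rot: [-3.137, -0.003, 1.262]
force: [0.0, -0.5, 0.8]
grip_width: 0.0007
time_s: 6.75
ee_pos: [0.5043, -0.1136, 0.0946]
eef_rot: [-3.137, -0.002, 1.262]
force: [-2.5, -4.3, 1.8]
grip_width: 0.0004
```

```bash
python3 -m creep '{"translation":[[0,1,0],[1,2,0],[1,2,0]],"yaw":[0,0,0],"gripper":[255,255,255]}'
python3 -m creep '{"translation":[[0,1,0],[1,2,0],[1,2,0]],"yaw":[0,0,0],"gripper":[255,255,255]}'
```

```text
time_s: 7.0
ee_pos: [0.5049, -0.1134, 0.0947]
eef_rot: [-3.137, 0.001, 1.262]
force: [-7.2, -17.5, 2.4]
grip_width: 0.0003
time_s: 7.25
ee_pos: [0.505, -0.1134, 0.0947]
eef_rot: [-3.136, 0.005, 1.261]
force: [-10.3, -19.8, 5.2]
grip_width: 0.0005
```

The bar stopped hard at about 20 N with the TCP at case y -67, where -66 was expected, so it is home. I'll back off along -y, rise, clear the view and check.

```bash
python3 -m creep '{"translation":[[-2,-5,0],[-8,-25,0],[-13,-42,0],[-13,-42,35],[-13,-42,75]],"yaw":[0,0,0,0,0],"gripper":[255,255,255,255,255]}'
python3 -m creep '{"translation":[[0,0,40],[-15,-38,40],[-30,-76,40],[-45,-114,40],[-60,-152,40]],"yaw":[0,0,0,0,0],"gripper":[255,255,255,255,255]}'
python3 m.py home.png
```

```text
time_s: 7.67
ee_pos: [0.4905, -0.1556, 0.1685]
eef_rot: [-3.13, 0.005, 1.26]
force: [0.7, -0.2, 0.6]
grip_width: 0.0005
time_s: 8.08
ee_pos: [0.4297, -0.3088, 0.2087]
eef_rot: [-3.13, 0.004, 1.261]
force: [0.4, 0.0, 1.2]
grip_width: 0.0002
hi 52 [304.2 190.4] [ 0.5547 -0.0583  0.105 ] case mm [32.   0.5] [7. 7.] 90.0
hi 92 [326.9 215.3] [ 0.5096 -0.0991  0.105 ] case mm [  1.6 -52.1] [ 6.  15.5] 18.4
hi 72 [376.2 275.1] [ 0.403  -0.1861  0.105 ] case mm [ -73.3 -167.4] [9. 8.] 0.0
mid 1166 [290.4 200.4] [ 0.539  -0.0363  0.074 ] case mm [10.5 16.7] [72.1 28.7] 12.3
mid 555 [293.7 220.1] [ 0.5022 -0.0423  0.074 ] case mm [-22.8  -0.3] [42.  17.1] 16.5
mid 37 [367.1 224.4] [ 0.4948 -0.1796  0.074 ] case mm [  12.1 -133.2] [16.8  3.1] 17.1
mid 88 [348.9 231.2] [ 0.482  -0.1451  0.074 ] case mm [ -10.7 -104.3] [38.6  3.1] 17.4
mid 41 [384.3 229.8] [ 0.4849 -0.2116  0.074 ] case mm [  12.3 -166.7] [15.4  3. ] 16.7
mid 47 [378.9 240.8] [ 0.4643 -0.201   0.074 ] case mm [ -10.5 -162.9] [20.6  2.8] 18.4
```

View pics/home.png

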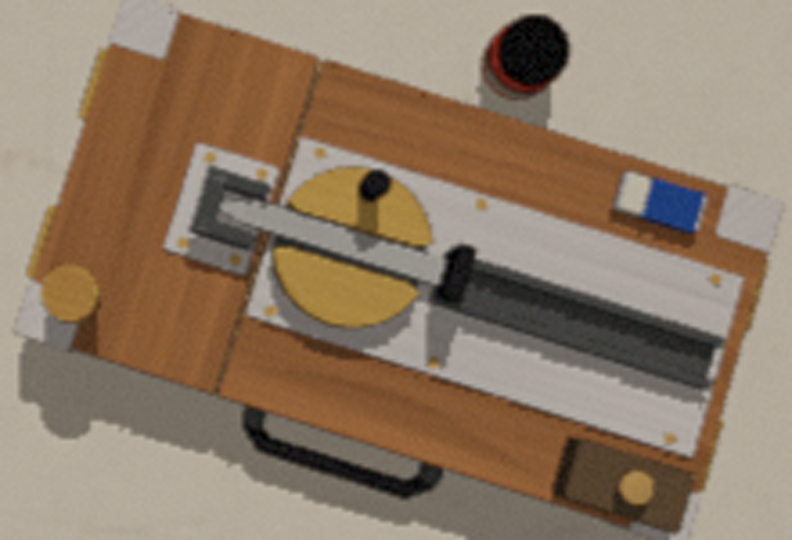

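The nose sits in the keeper against the stop (crop ~(222,207)) and the bar runs straight through the slot. The plate centre is at case y -52, where -53 was expected. All bystanders are unmoved and the arm is clear, so I'm handing in.

```bash
python3 -c "
from station import ctrl
print(ctrl.hand_in())"
```

```text
the job is handed in; nothing more can be done
None
```

The case is locked and the job is handed in, after about 8 s of robot time. The hand-in reports no verdict.

- **Disc:** I pushed the post with the closed fingertips from about 0.87 rad to about 0. The last picture puts it within about 0.03 rad of lined up.
- **Bar:** I pushed it by its plate through the slot until it stopped hard at about 20 N. The plate centre is at case y -52 mm, where -53 mm was expected, so the nose is against the keeper's stop to within about 2 mm. The picture shows the bar straight in the guide and slot.
- **Everything else:** The last picture shows the weight, spool, jar and eraser where they were, and the arm clear of everything.

No check failed or disagreed. The top camera could not see the disc while I was turning it, so I checked the disc's angle only after backing the arm away.

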